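# Set the bench centres and hold the spring point back

### The job

Set up the bench centres for the next part: swing the tailstock's clamp lever open, slide the tailstock along the bed until its index line meets the setting pointer, and swing the lever back to lock it there. Then draw the tailstock's pull knob straight back against its spring until the index pin stands at the scribed line, and finish still gripping the knob and holding it at the line, so that a part can be put between the points. Leave the turntable and the loose fasteners, tools and gauge pieces where they are.

Things in the scene. Friction and masses are not known exactly. Their poses are not given: they have to be found in the camera images.
- bed: Bench centres: flat ground steel bed, 420 mm long, top 30 mm high, fixed. Origin on the table under the axis of the two points (axis 85 mm high). y runs along the bed from the sliding tailstock (-y) to the fixed headstock (+y, from y = +137 mm on, 103 mm high, its point's tip at +114 mm); x runs across, away from the robot at yaw 0 (bed from x = -110 to +75 mm).
- tailstock (a joint): Tailstock's travel along the bed's +y (towards the headstock), m: 0 at the rear end, where its middle is at y = -85 mm of the bed; at most 0.125. Unclamped it slides with about 4 N of friction and stays where it is left; clamped it withstands over 30 N. Base plate 70 mm long, x from -97 to +52 mm, top 48 mm high.
- housing_top (a point): Middle of the top of the tailstock's upright housing, on the axis of the points, 105 mm high. The housing is 36 mm wide (x from -18 to +18 mm), 70 mm long, 48 to 105 mm high: good to grip across from above.
- tail_index (a point): Index line of the tailstock: dark line on a light plate on the base plate's far (+x) edge, at the middle of the tailstock's length, 49 mm high.
- setting_pointer: Steel pointer clipped on the far (+x) edge of the bed, fixed. Origin at the tip of its 3 mm thick finger, 36 mm high, which points across the bed (-x) at the tailstock's base plate. Axes as the bed. The index line meets it when both have the same y in the bed's frame.
- clamp_lever (a joint): Tailstock's clamp lever, upright hinge, rad: 0 locked (arm along the bed's +y), growing counter-clockwise seen from above to 1.25 fully open (arm pointing out towards the bed's -x); stays where it is left. It bites below about 0.5 rad and turns with about 0.12 N m, 0.2 N m when tight.
- lever_hub (a point): On the lever's hinge axis, 75 mm to the -x side of the axis of the points, at the middle of the tailstock's length, at the height of the arm (69.5 mm).
- lever_grip (a point): Place to take the lever's arm: 62 mm from the hinge axis, 69.5 mm high. The arm is a round bar 13 mm thick, 87 mm from the hinge to its end.
- pull_knob: Round steel pull knob at the tailstock's rear (-y), 24 mm in diameter, 26 mm long, lying along the bed, with a 32 mm flange 5 mm thick behind it. Origin at the knob's middle, 85 mm high, at rest 76 mm behind the tailstock's middle, 41 mm behind the housing's rear face (only a 10 mm bar between). Pulled along the bed's -y.
- quill (a joint): Travel of the spring-loaded quill with knob, pin and point, in m: 0 home (point forward), growing as the knob is pulled back along the bed's -y, 0.022 at the scribed line, 0.034 at the stop. The spring returns it: 6 N at home, 12.6 N at the line.
- index_pin (a point): Top of the 5 mm index pin that stands 8 mm out of the slot in the top of the housing and moves with the quill; 113 mm high.
- retract_line (a point): Scribed line (two light dashes either side of the slot) on the top of the housing, 105 mm high: the pin's middle must come level with it along the bed, 22 mm behind the pin's home.
- turntable: Bystander: white acetal turntable, 210 mm in diameter, 38 mm high, six pockets in its rim. Origin on the table at its centre.
- platter (a joint): Turning of the turntable's top, rad; turns easily.
- captive_screw: Bystander: titanium captive screw 36 mm long standing on its 18 mm head in a pocket of the turntable. Origin under the head.
- ground_lug: Bystander: gold-plated grounding lug, 38 x 14 x 9 mm, lying on the turntable. Origin under its middle.
- spanner_nut: Bystander: violet ring nut, 34 mm in diameter, 9 mm high, on the bench on the robot's side of the bed. Origin at the centre of its underside.
- spacer_tube: Bystander: blue tube 16 mm in diameter and 45 mm high, standing on the bench beyond the bed. Origin at the centre of its underside.
- shim_block: Bystander: polished block 30 x 20 x 9 mm lying on the rear (-y) end of the bed, on the robot's side. Origin at the centre of its underside.
- torque_driver: Bystander: screwdriver 190 mm long lying on the bench beyond the bed. Origin under its middle.

How it is judged:
By the outcome, as a careful person would: the job done as asked, in the order asked, and still so for the second after the job is handed in, while the arm keeps its last pose, push and grip.
It also fails if it takes over 72 s, if anything falls off the work surface, if the arm or the gripper's body presses on something with over 40 N, if the wrist force passes 120 N, or if a joint passes its speed limit or range.

### The arm

A 7-joint arm with a two-finger parallel gripper is mounted at the origin on the work surface. World frame = base frame: x ahead of the robot, y to its left, z up, the work surface at z = 0. Lengths are in m, angles in rad, forces in N, time in s.
With the tool pointing down it reaches from about 0.425 to 1.025 m from the base axis. Payload 9.4 kg.
Tool frame: the origin (TCP) lies at the very end of the fingers, on their centre line; the grasp point (between the pads) lies 19 mm behind it (bot.grip_point_offset is the distance from the TCP to the grasp point, in m); z points along the fingers, y is the line along which they close (so a half turn about z gives the same grasp; the last joint's range is limited). The gripper opens to 93 mm and grips with 3 to 60 N. Pads are 15 mm wide; open, the fingers measure 128 mm over their backs; the gripper's body (75 mm by 188 mm) begins 65 mm behind the grasp point.
Start: joints at [1.175, 0.599, -0.003, 1.599, 0.002, 0.943, -0.08], TCP at [0.227, -0.688, 0.219] pointing down, gripper open.
Joint ranges: [-2.57, 2.57], [-0.35, 1.97], [-1.29, 1.29], [0.11, 2.56], [-1.05, 4.19], [0.11, 1.86], [-2.63, 2.63]. Speed limits (rad/s): [2.22, 2.22, 3.01, 3.01, 3.14, 3.14, 3.14].

### API

Orientations are given as a rotation vector (axis times angle).
In Python, from cell import bot, eyes, sign_off gives the robot as it stands (bot), with the cameras (eyes) and the job as plain functions.
- The arm moves only by the shell command python3 jog.py 'ROWS' [FORCE]. ROWS is a JSON list of rows, 1 to 8 of them, each of 5 numbers: the finger opening in m, then dx, dy, dz in m, then a turn about the tool's z in rad; each row shifts and turns the commanded pose from where the row before left it, along the tool's axes as they then stand; what a row does not reach is not made up. A row lasts 1/12 s, in which the tool goes at most 0.0417 m and 0.125 rad, less where a joint would pass 70% of its speed; a pose out of reach is approached as far as the arm can. The fingers move at their own pace and stop on an object; FORCE is the grip in N (left out, the last holds). Time passes only in rows, so rows that do not move let the fingers close. It prints the time, the measured TCP pose, the force, the opening and the grip force at its end.
- bot.get_state(): the state, without advancing time (a new reading comes with each control period).
- eyes.capture(name): name is "side" or "top"; returns a dict with "img" (384x512x3 uint8, red, green, blue), "fovy" (degrees; the focal length in pixels is half the picture's height over the tangent of half this angle, whatever the lens; pixels are square), "cx", "cy" (the principal point, pixels), "R" (3x3) and "t" (3): a world point X has camera coordinates R X + t. Camera axes: x right, y down, z forward; pixel columns grow to the right and rows downward; lengths in m; the calibration is good to about 2 mm. A picture is of the moment at which its call begins. There is no depth.
- sign_off(): hands the job in; it is judged then, once.
The state is a dict: "clock": time; "qpos": joint angles; "dq": joint speeds; "joint_efforts": joint torques, N m; "position": TCP position; "tcp_rot": TCP orientation; "contact_force": force on the tool from outside, world axes, zero at the start; "wrist_torque": the same for the moment, N m; "finger_gap": finger opening in m; "finger_force": force on a finger pad.
Only numpy, scipy, OpenCV 4.12 (cv2) and the standard library are available. Lean on these libraries where they do the work, as an engineer would, in place of code of your own. Each camera call takes 0.05 s, during which the arm holds its last target. There are 200 camera calls.

## Working session

There is one attempt and no reset: what is moved stays moved. The work goes in short steps, Python scripts to look and compute and a shell command to move; the robot and the scene stay as the last step left them, time stands still between calls to the robot, and variables do not carry over. Pictures are saved under pics/ and viewed, at most 10 in all, crops included, and the job is handed in when it is done.

```bash
ls; mkdir -p pics
python3 - <<'E'
from cell import bot, eyes, sign_off
import cv2
for n in ("side","top"):
    c=eyes.capture(n); cv2.imwrite(f"pics/{n}0.png",c["img"][:,:,::-1]); print(n,c["fovy"],c["cx"],c["cy"],c["R"],c["t"],c.keys())
print(bot.get_state())
E
```

```text
cell.py
jog.py
pics
side 42.20859435523294 253.76079209016083 193.55866148083481 [[-0.94200853 -0.33558436 -0.00175411]
 [-0.1823239   0.51617008 -0.83685509]
 [ 0.2817409  -0.78800481 -0.54742166]] [0.50116581 0.24447944 1.1242161 ] dict_keys(['img', 'fovy', 'cx', 'cy', 'R', 't'])
top 49.782554111292654 256.87123864754506 189.76769007198791 [[-0.00169547 -0.99992896  0.01179814]
 [-0.99849189  0.0010454  -0.05488945]
 [ 0.05487322 -0.01187341 -0.99842273]] [-0.09447139  0.57999741  1.20092567] dict_keys(['img', 'fovy', 'cx', 'cy', 'R', 't'])
{'clock': 0.1, 'qpos': array([ 1.17527722,  0.6000094 , -0.00252779,  1.60003052,  0.00180974,
        0.94290483, -0.07978069]), 'dq': array([ 0.00033496, -0.00149275,  0.00071511, -0.00059132, -0.00050812,
        0.0013677 ,  0.00062931]), 'joint_efforts': array([ 6.03730325e-03, -7.66565895e+01,  1.50304969e+00, -2.52942485e+01,
       -5.21871471e-02,  1.34634521e-02,  3.51394169e-05]), 'position': array([ 0.22708987, -0.68806829,  0.21787928]), 'tcp_rot': array([-3.10045689e+00, -4.98584239e-01,  5.56838892e-04]), 'contact_force': array([ 0.14646575, -0.02566365, -0.7873319 ]), 'wrist_torque': array([-0.00296813,  0.02219215, -0.02992641]), 'finger_force': 0.0, 'finger_gap': 0.09274536011261063}
```

View pics/top0.png

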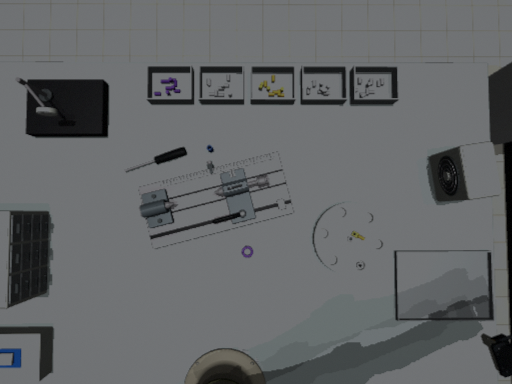

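View pics/side0.png

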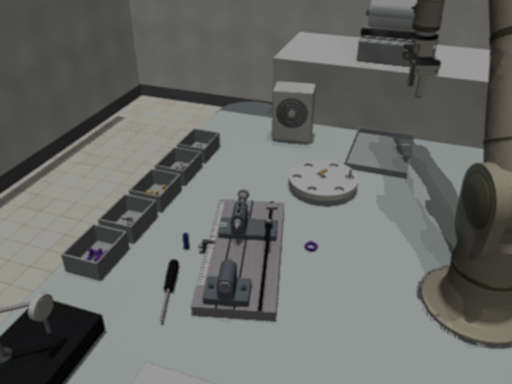

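The top view shows the bed at about (139–294, 152–248), the headstock at left (157,207), the tailstock at (238,195) with its knob at right (265,183), the lever hub at (242,213), and the setting pointer at (210,167). The side view shows the same parts, with the turntable well clear at (323,182). I'll enlarge both.

Run:
```python
import cv2,numpy as np
a=cv2.imread("pics/top0.png")[140:255,130:300]; b=cv2.imread("pics/side0.png")[180:320,190:300]
f=lambda i,s:cv2.convertScaleAbs(cv2.resize(i,None,fx=s,fy=s,interpolation=cv2.INTER_CUBIC),alpha=1.4)
cv2.imwrite("pics/topc.png",f(a,4.5)); cv2.imwrite("pics/sidec.png",f(b,4.2))
```

```text
(no output)
```

View pics/topc.png

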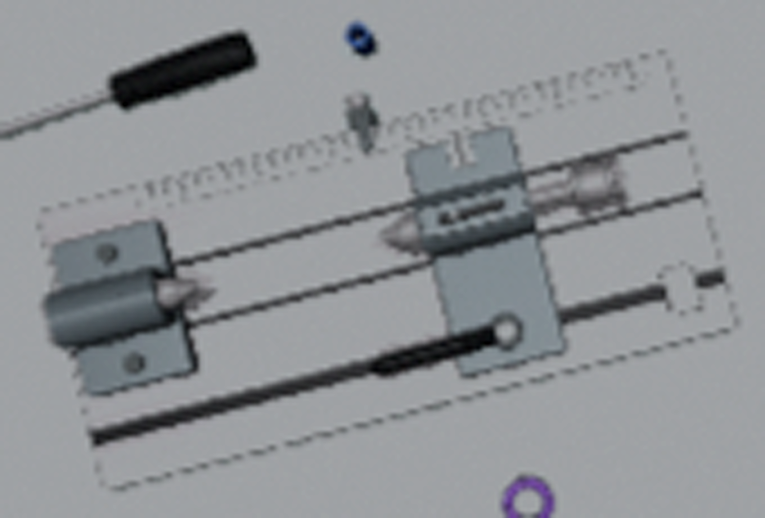

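View pics/sidec.png

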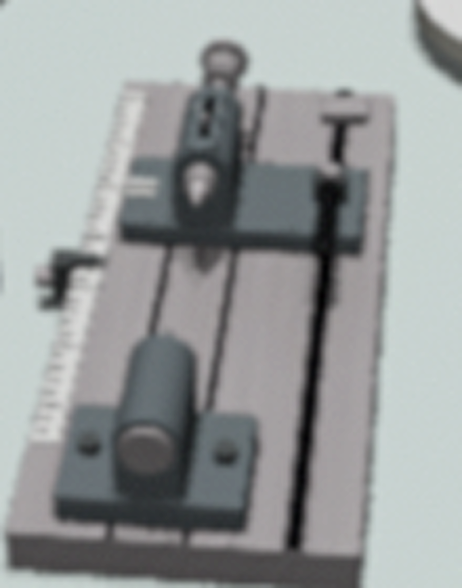

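The crops (top ×4.5 from (130,140), side ×4.2 from (190,180)) show these features:

| Feature | Top crop | Side crop |
|---|---|---|
| Bed corners | (42,208), (668,52), (738,325), (110,488) | not read |
| Pointer tip | (370,152) | (103,262) |
| Index line | (457,150) | (143,186) |
| Lever hub | (508,331) | (328,178) |
| Knob | about (597,183) | (222,60) |

The lever lies along +y.

```bash
cat > h.py <<'E'
import numpy as np
from cell import bot, eyes, sign_off
from scipy.spatial.transform import Rotation as Ro
_c={}
def cam(n):
    if n not in _c:_c[n]=eyes.capture(n)
    return _c[n]
def ray(n,u,v,z):
    c=cam(n); f=192/np.tan(np.radians(c["fovy"]/2))
    d=c["R"].T@np.array([(u-c["cx"])/f,(v-c["cy"])/f,1]); o=-c["R"].T@c["t"]
    return o+d*(z-o[2])/d[2]
def proj(n,X):
    c=cam(n); f=192/np.tan(np.radians(c["fovy"]/2)); p=c["R"]@np.asarray(X)+c["t"]
    return np.array([c["cx"]+f*p[0]/p[2],c["cy"]+f*p[1]/p[2]])
T=lambda x,y,z:ray("top",x/4.5+130-.39,y/4.5+140-.39,z)
S=lambda x,y,z:ray("side",x/4.2+190-.38,y/4.2+180-.38,z)
E
python3 - <<'E'
from h import *
np.set_printoptions(precision=4,suppress=True)
L=np.array([[75,210],[75,-210],[-110,-210],[-110,210]])/1e3
W=np.array([T(*p,.03)[:2] for p in [(42,208),(668,52),(738,325),(110,488)]])
lc,wc=L.mean(0),W.mean(0); H=(L-lc).T@(W-wc)
th=np.arctan2(H[0,1]-H[1,0],H[0,0]+H[1,1]); R=np.array([[np.cos(th),-np.sin(th)],[np.sin(th),np.cos(th)]])
o=wc-R@lc; print("yaw",th,"o",o,"resid",W-(L@R.T+o))
inb=lambda p:R.T@(p[:2]-o)
for n,p in dict(ptrT=T(370,152,.036),ptrS=S(103,262,.036),idxT=T(457,150,.049),idxS=S(143,186,.049),hubT=T(508,331,.078),hubS=S(328,178,.078),tipfixT=T(214,292,.085),tipT=T(383,238,.085),knobT=T(597,183,.09),pinT=T(445,218,.113),nut=T(528,500,.005),hsT=T(165,222,.048),shim=T(683,287,.039)).items(): print(n,p,inb(p))
E
```

```text
yaw 0.24827503184626717 o [0.5693 0.0266] resid [[ 0.0005 -0.0016]
 [-0.0014  0.0012]
 [ 0.0006  0.0023]
 [ 0.0003 -0.002 ]]
ptrT [0.6265 0.0354 0.036 ] [ 0.0576 -0.0055]
ptrS [0.6231 0.0403 0.036 ] [0.0555 0.0001]
idxT [ 0.6265 -0.0212  0.049 ] [ 0.0437 -0.0604]
idxS [ 0.6225 -0.0218  0.049 ] [ 0.0397 -0.06  ]
hubT [ 0.5113 -0.0544  0.078 ] [-0.0761 -0.0643]
hubS [ 0.5055 -0.0304  0.078 ] [-0.0758 -0.0396]
tipfixT [0.5355 0.126  0.085 ] [-0.0083  0.1046]
tipT [0.5686 0.0224 0.085 ] [-0.0017 -0.0039]
knobT [ 0.6021 -0.1094  0.09  ] [-0.0016 -0.1399]
pinT [ 0.5793 -0.0173  0.113 ] [-0.0011 -0.045 ]
nut [ 0.4007 -0.0659  0.005 ] [-0.1861 -0.0482]
hsT [0.5808 0.1641 0.048 ] [0.0449 0.1305]
shim [ 0.5392 -0.1657  0.039 ] [-0.0764 -0.179 ]
```

```bash
cat >> h.py <<'E'
th=0.24827; o=np.array([.5693,.0266]); Rb=np.array([[np.cos(th),-np.sin(th)],[np.sin(th),np.cos(th)]])
inb=lambda p:Rb.T@(np.asarray(p)[:2]-o)
def bw(x,y,z): return np.r_[Rb@[x,y]+o,z]
E
python3 - <<'E'
from h import *
import cv2
np.set_printoptions(precision=4,suppress=True)
for p in [(128,85),(395,98),(362,555),(8,535)]: print(inb(S(*p,.03)))
pts=dict(ptr=(.0555,-.003,.036),idx=(.05,-.061,.049),hub=(-.075,-.061,.0695),arm=(-.075,.026,.0695),knob=(0,-.137,.085),fix=(0,.114,.085))
ims=[]
for n,(u0,v0,w,h) in dict(top=(185,150,100,75),side=(195,185,100,75)).items():
    im=cam(n)["img"][:,:,::-1]; s=8
    c=cv2.convertScaleAbs(cv2.resize(im[v0:v0+h,u0:u0+w].copy(),None,fx=s,fy=s,interpolation=cv2.INTER_CUBIC),alpha=1.4)
    for k,p in pts.items():
        q=(proj(n,bw(*p))-[u0,v0]+.5)*s; cv2.drawMarker(c,tuple(int(t) for t in q),(0,0,255),cv2.MARKER_CROSS,14,1)
    cv2.imwrite(f"pics/ov_{n}.png",c)
E
```

```text
[ 0.0707 -0.1978]
[-0.1104 -0.1987]
[-0.1117  0.2145]
[0.0699 0.2175]
```

View pics/ov_top.png

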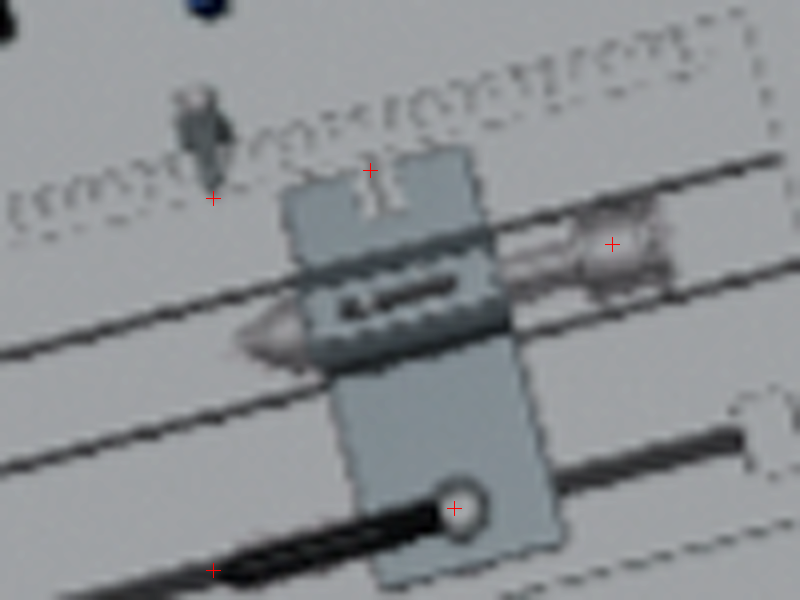

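View pics/ov_side.png

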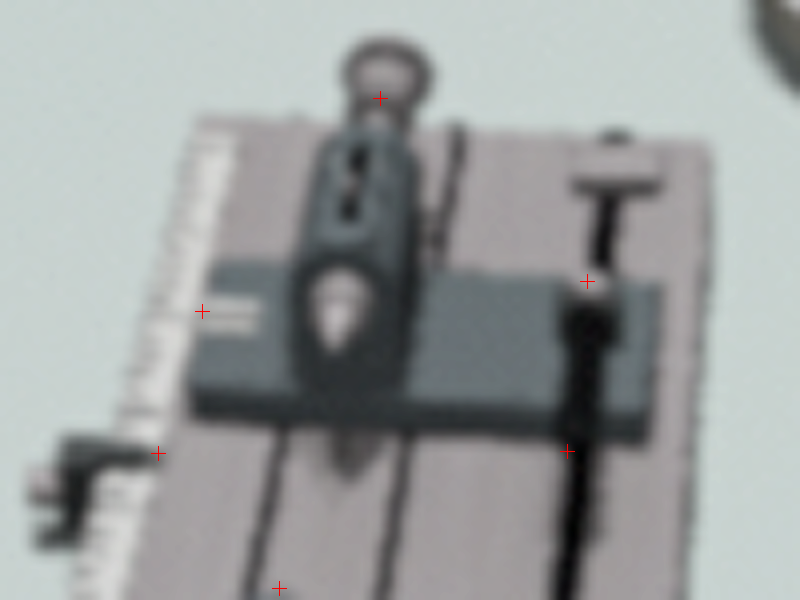

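The overlays agree to about 2 mm in both views. The tailstock middle is at bed y ≈ -0.062 and the pointer at ≈ -0.003, so the slide is about 58 mm. Next I'll work out the tool's axes and the distance to the lever grip.

```bash
cat >> h.py <<'E'
def go(x,y,z,close=0.):
    """delta in tool axes to bring TCP to bed point; close = bed-frame angle of the closing line"""
    s=bot.get_state(); R=Ro.from_rotvec(s["tcp_rot"]).as_matrix()
    a=th+close; yy=np.array([np.cos(a),np.sin(a),0]); 
    if yy@R[:,1]<0: yy=-yy
    turn=np.arctan2(yy@-R[:,0],yy@R[:,1]); D=bw(x,y,z)-s["position"]
    Rn=R@Ro.from_euler("z",turn).as_matrix()
    print("clk %.2f turn %.3f"%(s["clock"],turn),"d now",np.round(R.T@D,4),"d after turn",np.round(Rn.T@D,4),"tcp bed",np.round([*inb(s["position"]),s["position"][2]],4),"F",np.round(s["contact_force"],1),"gap %.4f"%s["finger_gap"],"tz",np.round(R[:,2],3),"q7 %.2f"%s["qpos"][6])
E
python3 -c "
from h import *
go(-.075,0,.15)"
R='[[0.04,0.025,-0.0304,0,0],[0.04,0.025,-0.0304,0,0],[0.04,0.025,-0.0304,0,0],[0.04,0.025,-0.0304,0,0],[0.04,0.025,-0.0304,0,0],[0.04,0.025,-0.0304,0,0]]' ; : ; python3 jog.py '[[0.04,0.025,-0.0304,0,0],[0.04,0.025,-0.0304,0,0],[0.04,0.025,-0.0304,0,0],[0.04,0.025,-0.0304,0,0],[0.04,0.025,-0.0304,0,0],[0.04,0.025,-0.0304,0,0],[0.04,0.025,-0.0304,0,0],[0.04,0.025,-0.0304,0,0]]' 10
python3 jog.py '[[0.04,0,0,0,-0.125],[0.04,0,0,0,-0.125],[0.04,0,0,0,-0.125],[0.04,0,0,0,-0.125],[0.04,0,0,0,-0.125],[0.04,0,0,0,-0.125]]'
python3 jog.py '[[0.04,0,0,0,-0.125],[0.04,0,0,0,-0.125],[0.04,0,0,0,-0.125],[0.04,0,0,0,-0.125],[0.04,0,0,0,-0.125],[0.04,0,0,0,-0.125]]'
python3 -c "
from h import *
go(-.075,0,.15)"
```

```text
clock: 0.97
position: [0.3413, -0.3931, 0.2188]
tcp_rot: [3.101, 0.498, 0.0]
contact_force: [0.7, -0.8, 0.8]
finger_gap: 0.0443
finger_force: 0.0
clock: 1.47
position: [0.341, -0.3948, 0.2188]
tcp_rot: [2.698, 1.609, -0.0]
contact_force: [-0.2, -0.3, -0.1]
finger_gap: 0.0401
finger_force: 0.0
clock: 1.97
position: [0.3409, -0.3949, 0.2187]
tcp_rot: [1.922, 2.485, -0.0]
contact_force: [-0.3, -1.2, -0.1]
finger_gap: 0.0401
finger_force: 0.0
clk 1.97 turn 0.006 d now [0.351  0.252  0.0686] d after turn [0.3525 0.25   0.0686] tcp bed [-0.325  -0.3525  0.2187] F [-0.3 -1.2 -0.1] gap 0.0401 tz [ 0. -0. -1.] q7 0.76
```

```bash
python3 jog.py '[[0.04,0.032,0.023,0,0],[0.04,0.032,0.023,0,0],[0.04,0.032,0.023,0,0],[0.04,0.032,0.023,0,0],[0.04,0.032,0.023,0,0],[0.04,0.032,0.023,0,0],[0.04,0.032,0.023,0,0],[0.04,0.032,0.023,0,0]]'
python3 jog.py '[[0.04,0.032,0.023,0.02,0.006],[0.04,0.032,0.023,0.02,0],[0.04,0.031,0.021,0.02,0],[0.04,0,0,0.008,0],[0.04,0,0,0,0]]'
python3 -c "
from h import *
go(-.075,0,.052)"
```

```text
clock: 2.63
position: [0.4568, -0.0998, 0.2189]
tcp_rot: [1.93, 2.478, 0.0]
contact_force: [1.3, -0.7, 0.3]
finger_gap: 0.0401
finger_force: 0.0
clock: 3.05
position: [0.4961, 0.0045, 0.1516]
tcp_rot: [-1.929, -2.476, 0.002]
contact_force: [0.4, -0.4, -0.0]
finger_gap: 0.04
finger_force: 0.0
clk 3.05 turn -0.001 d now [0.0033 0.0016 0.0996] d after turn [0.0033 0.0016 0.0996] tcp bed [-0.0764 -0.0035  0.1516] F [ 0.4 -0.4 -0. ] gap 0.0400 tz [-0.003  0.001 -1.   ] q7 -0.25
```

```bash
python3 jog.py '[[0.04,0.003,0.0015,0.035,0],[0.04,0,0,0.035,0],[0.04,0,0,0.0296,0],[0.04,0,0,0,0]]'
python3 jog.py '[[0.0,0,0,0,0],[0.0,0,0,0,0],[0.0,0,0,0,0],[0.0,0,0,0,0],[0.0,0,0,0,0],[0.0,0,0,0,0]]' 10
python3 -c "
from h import *
go(-.075,0,.052)"
```

```text
clock: 3.38
position: [0.4951, 0.0036, 0.0503]
tcp_rot: [-1.936, -2.469, 0.007]
contact_force: [-1.1, 0.3, -0.7]
finger_gap: 0.0398
finger_force: 0.0
clock: 3.88
position: [0.4969, 0.0046, 0.0549]
tcp_rot: [1.937, 2.472, -0.001]
contact_force: [-3.8, -0.9, 10.9]
finger_gap: 0.0127
finger_force: 10.0
clk 3.88 turn -0.007 d now [0.0036 0.0006 0.0029] d after turn [0.0035 0.0006 0.0029] tcp bed [-0.0756 -0.0035  0.0549] F [-3.8 -0.9 10.9] gap 0.0127 tz [ 0.    -0.001 -1.   ] q7 -0.39
```

The fingers hold the 12.7 mm bar. Now I'll swing the lever open along its arc (r ≈ 58.5 mm, CCW = negative turn).

```bash
python3 jog.py '[[0.0,0,0,-0.003,0],[0.0,-0.0005,-0.0073,0,-0.125],[0.0,-0.0005,-0.0073,0,-0.125],[0.0,-0.0005,-0.0073,0,-0.125],[0.0,0,0,0,0]]'
python3 -c "
from h import *
go(-.0755-.0585*np.sin(.375),-.062+.0585*np.cos(.375),.052,.375)"
```

```text
clock: 4.3
position: [0.4768, -0.0048, 0.0572]
tcp_rot: [1.435, 2.794, -0.0]
contact_force: [-1.3, -0.5, 0.1]
finger_gap: 0.0124
finger_force: 10.0
clk 4.30 turn -0.001 d now [-0.0001  0.0004  0.0052] d after turn [-0.0001  0.0004  0.0052] tcp bed [-0.0974 -0.0077  0.0572] F [-1.3 -0.5  0.1] gap 0.0124 tz [ 0. -0. -1.] q7 -0.15
```

Following the arc well, so I'll continue to 1.25 rad.

```bash
python3 jog.py '[[0.0,-0.0005,-0.0073,0,-0.125],[0.0,-0.0005,-0.0073,0,-0.125],[0.0,-0.0005,-0.0073,0,-0.125],[0.0,-0.0005,-0.0073,0,-0.125],[0.0,-0.0005,-0.0073,0,-0.125],[0.0,-0.0005,-0.0073,0,-0.125],[0.0,-0.0005,-0.0073,0,-0.125],[0.0,0,0,0,0]]'
python3 -c "
from h import *
go(-.0755-.0585*np.sin(1.25),-.062+.0585*np.cos(1.25),.052,1.25)"
```

```text
clock: 4.97
position: [0.4533, -0.0483, 0.0571]
tcp_rot: [0.123, 3.139, -0.001]
contact_force: [-2.3, -2.2, 6.2]
finger_gap: 0.0126
finger_force: 10.0
clk 4.97 turn -0.006 d now [0.0004 0.0004 0.0051] d after turn [0.0004 0.0004 0.0051] tcp bed [-0.1308 -0.0441  0.0571] F [-2.3 -2.2  6.2] gap 0.0126 tz [ 0. -0. -1.] q7 0.53
```

```bash
python3 jog.py '[[0.04,0,0,0,0],[0.04,0,0,0,0],[0.04,0,0,0,0],[0.04,0,0,-0.03,0],[0.04,0,0,-0.04,0],[0.04,0,0,-0.04,0],[0.07,0,0,0,0.125],[0.07,0,0,0,0.125]]'
python3 jog.py '[[0.07,0,0,0,0.125],[0.07,0,0,0,0.125],[0.07,0,0,0,0.125],[0.07,0,0,0,0.125],[0.07,0,0,0,0.125],[0.07,0,0,0,0.125],[0.07,0,0,0,0.125],[0.07,0,0,0,0.125]]'
python3 -c "
from h import *
go(0,-.062,.075)"
```

```text
clock: 5.63
position: [0.4547, -0.0473, 0.1688]
tcp_rot: [0.527, 3.093, 0.001]
contact_force: [-1.1, -0.3, 0.1]
finger_gap: 0.0489
finger_force: 0.0
clock: 6.3
position: [0.4536, -0.0467, 0.1669]
tcp_rot: [1.947, 2.465, 0.001]
contact_force: [-0.2, -0.2, 0.0]
finger_gap: 0.0701
finger_force: 0.0
clk 6.30 turn -0.014 d now [-0.0176  0.1304  0.092 ] d after turn [-0.0194  0.1301  0.092 ] tcp bed [-0.1302 -0.0426  0.1669] F [-0.2 -0.2  0. ] gap 0.0701 tz [ 0.001  0.    -1.   ] q7 -0.17
```

```bash
python3 jog.py '[[0.07,-0.005,0.033,0,-0.014],[0.07,-0.005,0.033,0,0],[0.07,-0.005,0.033,0,0],[0.07,-0.004,0.031,0,0],[0.07,0,0,0.03,0],[0.07,0,0,0.03,0],[0.07,0,0,0.03,0],[0.07,0,0,0,0]]'
python3 jog.py '[[0.02,0,0,0,0],[0.02,0,0,0,0],[0.02,0,0,0,0],[0.02,0,0,0,0],[0.02,0,0,0,0],[0.02,0,0,0,0]]' 25
python3 -c "
from h import *
go(0,-.003,.075)"
```

```text
clock: 6.97
position: [0.5814, -0.0326, 0.0722]
tcp_rot: [-1.917, -2.482, 0.006]
contact_force: [0.3, -0.8, -0.2]
finger_gap: 0.0704
finger_force: 0.0
clock: 7.47
position: [0.5839, -0.0335, 0.0777]
tcp_rot: [1.92, 2.486, -0.0]
contact_force: [-1.1, 0.9, 6.3]
finger_gap: 0.0356
finger_force: 25.0
clk 7.47 turn 0.007 d now [0.0589 0.001  0.0026] d after turn [0.0589 0.0006 0.0026] tcp bed [-0.0006 -0.0619  0.0777] F [-1.1  0.9  6.3] gap 0.0356 tz [ 0.001 -0.001 -1.   ] q7 -0.24
```

The housing is gripped at 35.6 mm and centred at x ≈ 0. I'll slide +y about 56 mm first, gently.

```bash
python3 jog.py '[[0.02,0.004,0,0,0],[0.02,0.01,0,0,0],[0.02,0.01,0,0,0],[0.02,0.01,0,0,0],[0.02,0.01,0,0,0],[0.02,0.008,0,0,0],[0.02,0.004,0,0,0],[0.02,0,0,0,0]]'
python3 - <<'E'
from h import *
import cv2
go(0,-.003,.075)
out=[]
for n,(u0,v0) in dict(top=(190,150),side=(200,205)).items():
    im=cam(n)["img"][:,:,::-1]
    out.append(cv2.convertScaleAbs(cv2.resize(im[v0:v0+60,u0:u0+40],None,fx=10,fy=10,interpolation=cv2.INTER_CUBIC),alpha=1.4))
cv2.imwrite("pics/s1.png",np.hstack(out))
E
```

```text
clock: 8.13
position: [0.5698, 0.0215, 0.0777]
tcp_rot: [1.919, 2.486, 0.0]
contact_force: [-2.1, 1.2, 7.4]
finger_gap: 0.0358
finger_force: 25.0
clk 8.13 turn 0.008 d now [0.0021 0.0007 0.0027] d after turn [0.0021 0.0007 0.0027] tcp bed [-0.0007 -0.0051  0.0777] F [-2.1  1.2  7.4] gap 0.0358 tz [ 0.001 -0.    -1.   ] q7 -0.34
```

View pics/s1.png

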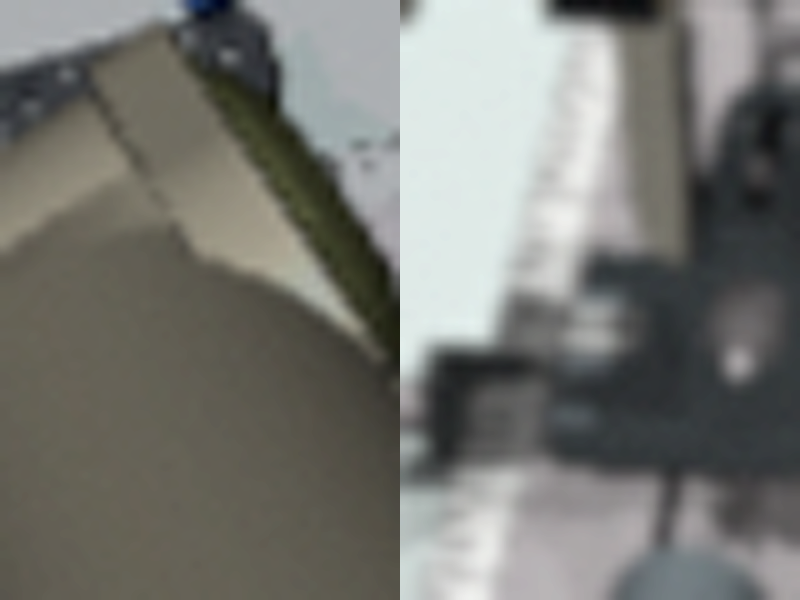

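The top view is blocked by the hand. The side view shows the index line near (220.0,237.6) px and the pointer finger near (215.5,241.2). I'll release, back off to the lever and measure on clean pictures before locking.

```bash
python3 -c "
from h import *
print(inb(ray('side',220,237.6,.049)),inb(ray('side',215.5,241.2,.036)))"
python3 jog.py '[[0.07,0,0,0,0],[0.07,0,0,0,0],[0.07,0,0,0,0],[0.07,0,0,-0.035,0],[0.07,0,0,-0.035,0],[0.07,0,0,-0.03,0],[0.07,0,-0.035,0,0],[0.07,0,-0.035,0,0]]'
python3 jog.py '[[0.07,0,-0.035,0,0],[0.07,0,-0.035,0,0],[0.05,0,-0.035,0,0],[0.05,0,-0.02,0,0]]'
python3 - <<'E'
from h import *
import cv2
go(-.0755-.0585*np.sin(1.25),-.005+.0585*np.cos(1.25),.055,1.25)
out=[]
for n,(u0,v0) in dict(top=(190,150),side=(200,205)).items():
    im=cam(n)["img"][:,:,::-1]; cv2.imwrite(f"pics/{n}1.png",im)
    out.append(cv2.convertScaleAbs(cv2.resize(im[v0:v0+60,u0:u0+40],None,fx=10,fy=10,interpolation=cv2.INTER_CUBIC),alpha=1.4))
cv2.imwrite("pics/s2.png",np.hstack(out))
E
```

```text
[ 0.04059163 -0.00258255] [ 0.05265544 -0.00340577]
clock: 8.95
position: [0.5034, 0.0038, 0.1782]
tcp_rot: [1.918, 2.484, 0.006]
contact_force: [-0.9, 0.2, -0.3]
finger_gap: 0.0698
finger_force: 0.0
clock: 9.28
position: [0.3769, -0.0296, 0.1765]
tcp_rot: [-1.92, -2.485, 0.004]
contact_force: [-0.1, -0.9, -0.1]
finger_gap: 0.0609
finger_force: 0.0
clk 9.28 turn -1.243 d now [0.0202 0.0698 0.1213] d after turn [-0.0596  0.0416  0.1213] tcp bed [-0.2003 -0.0072  0.1765] F [-0.1 -0.9 -0.1] gap 0.0609 tz [-0.003 -0.002 -1.   ] q7 -0.17
```

View pics/s2.png

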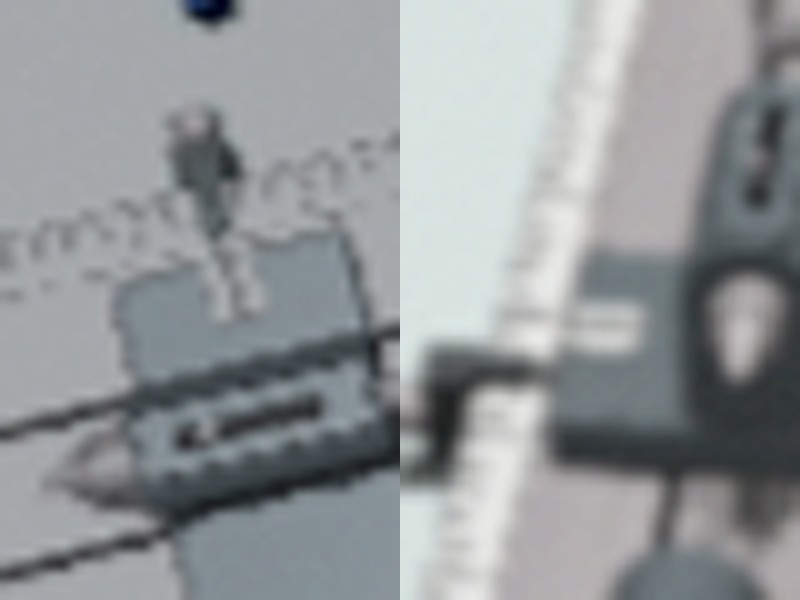

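The clean view shows the pointer tip at top (215,235) and the index bars around (232,278). In the side half they are at (545,367) and (605,325). The index is within about 2 mm, so I'll take intensity profiles along the bed's y for both marks.

Run:
```python
from h import *
import cv2
ys=np.arange(-.020,.0161,.001)
for n in ("top","side"):
    im=cv2.cvtColor(cv2.imread(f"pics/{n}1.png"),cv2.COLOR_BGR2GRAY).astype(np.float32)
    def prof(xs,z):
        P=np.array([[proj(n,bw(x,y,z)) for y in ys] for x in xs]).astype(np.float32)
        return cv2.remap(im,P[...,0],P[...,1],cv2.INTER_CUBIC)
    print(n,"y",(ys*1e3).astype(int).tolist())
    for x in (.034,.038,.042,.046): print(" idx",x,prof([x],.049)[0].astype(int).tolist())
    for x in (.056,.060,.064,.068): print(" ptr",x,prof([x],.036)[0].astype(int).tolist())
```

```text
top y [-20, -19, -18, -16, -15, -14, -13, -12, -11, -10, -9, -8, -7, -6, -5, -4, -3, -2, -1, 0, 0, 1, 2, 3, 4, 5, 6, 7, 8, 9, 10, 11, 12, 13, 14, 15, 16]
 idx 0.034 [99, 100, 99, 99, 100, 102, 103, 106, 108, 108, 104, 97, 91, 88, 87, 91, 99, 107, 112, 114, 111, 107, 103, 100, 98, 97, 97, 98, 97, 97, 97, 97, 97, 98, 98, 97, 97]
 idx 0.038 [99, 99, 98, 100, 103, 106, 111, 116, 120, 120, 116, 109, 102, 95, 91, 94, 105, 116, 121, 118, 112, 107, 103, 99, 96, 96, 97, 98, 98, 98, 98, 98, 98, 97, 97, 97, 97]
 idx 0.042 [100, 100, 99, 98, 98, 100, 104, 108, 112, 114, 112, 107, 100, 94, 94, 103, 114, 120, 119, 114, 107, 100, 94, 91, 93, 97, 98, 98, 98, 98, 98, 99, 99, 98, 98, 97, 97]
 idx 0.046 [98, 98, 98, 97, 97, 97, 99, 103, 111, 117, 119, 116, 109, 101, 94, 92, 97, 107, 116, 119, 116, 110, 105, 101, 99, 97, 97, 97, 96, 95, 95, 95, 95, 96, 97, 98, 98]
 ptr 0.056 [119, 119, 118, 113, 105, 99, 95, 96, 100, 105, 110, 113, 112, 110, 106, 100, 95, 94, 98, 106, 115, 122, 123, 123, 123, 121, 118, 111, 104, 100, 100, 103, 109, 115, 120, 123, 123]
 ptr 0.06 [119, 120, 121, 122, 122, 123, 123, 122, 1
[... 1425 characters left out ...]
6, 146, 144, 141, 138, 136, 133, 126, 119, 112, 105, 96, 88, 82, 78, 76, 75, 77, 81, 89, 98, 107, 116, 125, 133, 138, 140, 142, 145, 146, 146, 146]
 ptr 0.06 [149, 154, 159, 162, 165, 166, 166, 165, 161, 155, 150, 144, 134, 120, 110, 99, 88, 76, 68, 63, 61, 63, 68, 74, 84, 97, 108, 118, 128, 140, 148, 153, 156, 161, 162, 162, 161]
 ptr 0.064 [143, 149, 152, 155, 156, 156, 156, 155, 151, 144, 136, 128, 117, 104, 92, 83, 74, 64, 55, 49, 47, 48, 52, 59, 69, 84, 98, 110, 122, 135, 145, 149, 151, 152, 150, 147, 144]
 ptr 0.068 [135, 138, 140, 141, 142, 141, 141, 141, 139, 134, 126, 119, 111, 100, 89, 81, 74, 67, 58, 52, 49, 50, 54, 61, 70, 82, 97, 110, 121, 132, 142, 146, 146, 146, 144, 141, 137]
```

```bash
python3 - <<'E'
from h import *
import cv2
for f in ("top0","top1"):
    im=cv2.imread(f"pics/{f}.png").sum(2)//3
    print(f,"cols 204..221"); 
    for r in range(160,184): print(r,im[r,204:222].tolist())
im=cv2.imread("pics/side0.png").sum(2)//3
print("side rows, cols 203..222")
for r in range(232,256): print(r,im[r,200:220].tolist())
E
python3 -c "
from h import *
for z in(.03,.036): print([proj('top',bw(x,-.003,z)).round(2).tolist() for x in(.055,.06,.065,.07,.075,.085)])
print([proj('top',bw(.06,y,.036)).round(2).tolist() for y in(-.006,0)])"
```

```text
top0 cols 204..221
160 [116, 116, 115, 115, 111, 107, 103, 108, 113, 117, 115, 115, 115, 115, 114, 115, 115, 115]
161 [115, 116, 108, 97, 102, 105, 90, 79, 103, 116, 115, 115, 114, 116, 115, 115, 115, 116]
162 [115, 115, 100, 83, 95, 109, 92, 64, 98, 117, 115, 115, 114, 115, 115, 116, 115, 115]
163 [115, 115, 111, 90, 81, 85, 72, 54, 94, 114, 115, 115, 116, 115, 115, 116, 115, 115]
164 [115, 116, 104, 80, 64, 61, 58, 55, 60, 98, 113, 115, 116, 116, 116, 116, 115, 115]
165 [115, 116, 99, 70, 57, 58, 54, 57, 38, 64, 103, 116, 115, 115, 116, 115, 116, 102]
166 [116, 115, 111, 75, 54, 60, 59, 57, 37, 43, 98, 115, 115, 103, 95, 107, 100, 102]
167 [115, 115, 114, 83, 55, 58, 61, 59, 39, 44, 82, 107, 106, 98, 105, 104, 105, 112]
168 [116, 115, 114, 90, 56, 54, 60, 60, 77, 75, 95, 112, 96, 102, 114, 112, 96, 106]
169 [115, 102, 94, 101, 102, 78, 60, 61, 81, 82, 103, 116, 101, 106, 114, 116, 110, 113]
170 [105, 100, 92, 107, 115, 90, 64, 60, 78, 90, 107, 115, 112, 114, 116, 115, 95, 104]
171 [100, 113, 89, 102, 116, 97, 73, 68, 72, 100, 114, 115, 116, 115, 115, 115, 109, 104]
172 [111, 115, 1
[... 5211 characters left out ...]
 127, 115, 114, 115, 115, 115, 116, 117]
252 [72, 57, 54, 52, 63, 93, 117, 132, 140, 148, 151, 142, 127, 116, 114, 114, 115, 116, 116, 117]
253 [91, 85, 86, 84, 86, 106, 124, 132, 143, 150, 149, 137, 123, 116, 114, 115, 115, 116, 116, 118]
254 [128, 125, 125, 122, 120, 129, 137, 138, 145, 150, 146, 130, 117, 115, 114, 114, 114, 116, 118, 116]
255 [144, 144, 141, 135, 128, 132, 139, 145, 149, 152, 145, 125, 114, 113, 114, 114, 115, 116, 117, 115]
[[211.4, 174.65], [210.99, 172.99], [210.57, 171.33], [210.16, 169.67], [209.74, 168.02], [208.91, 164.71]]
[[211.2, 174.46], [210.78, 172.79], [210.37, 171.13], [209.95, 169.46], [209.53, 167.8], [208.7, 164.47]]
[[211.79, 172.54], [209.78, 173.05]]
```

```bash
python3 -c "
from h import *
print(inb(ray('top',211.0,173,.036)),[inb(ray('top',u,v,.049)) for u,v in((212.4,177),(212.9,178),(213.35,179.5))])"
```

```text
[ 0.05925791 -0.00346306] [array([ 0.04558679, -0.00551171]), array([ 0.04244602, -0.00620362]), array([ 0.03794775, -0.00640954])]
```

The top view gives the index line at y = -6.0 mm and the pointer tip at -3.5 mm. The earlier displacement estimate gave about 2 mm, so I'll regrip and nudge +2.3 mm.

```bash
python3 jog.py '[[0.07,0,0.04,0,0],[0.07,0,0.04,0,0],[0.07,0,0.04,0,0],[0.07,0,0.04,0,0],[0.07,0.002,0.04,0,0],[0.07,0,0,0.035,0],[0.07,0,0,0.035,0],[0.07,0,0,0.032,0]]'
python3 jog.py '[[0.02,0,0,0,0],[0.02,0,0,0,0],[0.02,0,0,0,0],[0.02,0,0,0,0],[0.02,0,0,0,0],[0.02,0,0,0,0],[0.02,0,0,0,0]]' 25
python3 -c "
from h import *
go(0,-.003,.075)"
```

```text
clock: 10.25
position: [0.5756, 0.0253, 0.0725]
tcp_rot: [1.919, 2.487, 0.002]
contact_force: [0.2, -0.7, -1.0]
finger_gap: 0.0699
finger_force: 0.0
clock: 10.83
position: [0.5696, 0.0228, 0.076]
tcp_rot: [-1.919, -2.483, 0.011]
contact_force: [-13.5, -0.9, 8.8]
finger_gap: 0.036
finger_force: 25.0
clk 10.83 turn 0.007 d now [0.0008 0.0007 0.001 ] d after turn [0.0008 0.0007 0.001 ] tcp bed [-0.0007 -0.0038  0.076 ] F [-13.5  -0.9   8.8] gap 0.0360 tz [-0.007 -0.003 -1.   ] q7 -0.35
```

```bash
python3 jog.py '[[0.02,0,-0.005,0,0],[0.02,0,0,0,0]]'; python3 -c "
from h import *
go(0,-.003,.075)"
python3 jog.py '[[0.02,0.0012,0,0,0],[0.02,0.0012,0,0,0],[0.02,0,0,0,0],[0.02,0,0,0,0]]'
python3 -c "
from h import *
go(0,-.003,.075)"
```

```text
clock: 11.0
position: [0.5695, 0.0228, 0.0762]
tcp_rot: [1.919, 2.485, 0.002]
contact_force: [-0.6, 0.9, 0.7]
finger_gap: 0.0356
finger_force: 25.0
clk 11.00 turn 0.007 d now [0.0007 0.0007 0.0012] d after turn [0.0007 0.0007 0.0012] tcp bed [-0.0007 -0.0037  0.0762] F [-0.6  0.9  0.7] gap 0.0356 tz [ 0.002  0.    -1.   ] q7 -0.35
clock: 11.33
position: [0.5692, 0.0241, 0.0761]
tcp_rot: [1.92, 2.484, -0.001]
contact_force: [-2.0, -2.7, 9.7]
finger_gap: 0.0353
finger_force: 25.0
clk 11.33 turn 0.007 d now [-0.0007  0.0007  0.0011] d after turn [-0.0006  0.0007  0.0011] tcp bed [-0.0007 -0.0023  0.0761] F [-2.  -2.7  9.7] gap 0.0353 tz [ 0.001 -0.002 -1.   ] q7 -0.36
```

```bash
python3 jog.py '[[0.02,0.001,0,0,0],[0.02,0,0,0,0],[0.02,0,0,0,0]]'
python3 -c "
from h import *
go(0,-.003,.075)"
python3 jog.py '[[0.07,0,0,0,0],[0.07,0,0,0,0],[0.07,0,0,0,0],[0.07,0,0,-0.035,0],[0.07,0,0,-0.035,0],[0.07,0,0,-0.03,0],[0.07,0,-0.035,0,0],[0.07,0,-0.035,0,0]]'
python3 jog.py '[[0.07,0,-0.035,0,0],[0.07,0,-0.035,0,0],[0.05,0,-0.035,0,0],[0.05,0,-0.02,0,0]]'
python3 - <<'E'
from h import *
import cv2
im0=cam("top")["img"]; cv2.imwrite("pics/top2.png",im0[:,:,::-1]); cv2.imwrite("pics/side2.png",cam("side")["img"][:,:,::-1])
im=im0.astype(int).sum(2)//3
for r in range(172,184): print(r,im[r,206:220].tolist())
s=cam("side")["img"].astype(int).sum(2)//3
o1=cv2.imread("pics/side1.png").astype(int).sum(2)//3
for r in range(232,244): print(r,s[r,212:226].tolist(),o1[r,212:226].tolist())
go(-.0755-.0585*np.sin(1.25),-.0035+.0585*np.cos(1.25),.055,1.25)
E
```

```text
clock: 11.58
position: [0.569, 0.025, 0.0761]
tcp_rot: [1.92, 2.484, -0.001]
contact_force: [-2.1, -3.9, 8.8]
finger_gap: 0.0356
finger_force: 25.0
clk 11.58 turn 0.006 d now [-0.0016  0.0007  0.0011] d after turn [-0.0016  0.0007  0.0011] tcp bed [-0.0007 -0.0014  0.0761] F [-2.1 -3.9  8.8] gap 0.0356 tz [ 0.001 -0.002 -1.   ] q7 -0.36
clock: 12.25
position: [0.5023, 0.0094, 0.1764]
tcp_rot: [1.917, 2.485, 0.007]
contact_force: [-0.8, -1.0, -0.2]
finger_gap: 0.07
finger_force: 0.0
clock: 12.58
position: [0.3758, -0.024, 0.1746]
tcp_rot: [-1.919, -2.486, 0.003]
contact_force: [0.2, 0.1, 0.7]
finger_gap: 0.0608
finger_force: 0.0
172 [113, 107, 115, 102, 81, 69, 61, 102, 120, 120, 121, 114, 116, 120]
173 [120, 116, 118, 116, 92, 64, 91, 105, 99, 101, 114, 117, 119, 99]
174 [120, 120, 120, 120, 114, 94, 104, 114, 113, 90, 85, 89, 91, 89]
175 [107, 101, 114, 120, 119, 95, 102, 108, 103, 94, 93, 95, 94, 97]
176 [115, 100, 88, 99, 111, 93, 106, 116, 96, 94, 101, 100, 100, 101]
177 [88, 90, 92, 96, 112, 104, 93, 110, 114, 105, 100, 100, 101, 101]
178 [93, 95, 99, 101, 114, 118, 93, 106, 119
[... 1447 characters left out ...]
 133, 117, 97, 89]
240 [113, 130, 134, 115, 103, 111, 117, 117, 117, 118, 113, 101, 89, 86] [113, 130, 134, 113, 94, 94, 101, 107, 108, 108, 105, 97, 89, 86]
241 [71, 88, 96, 90, 86, 89, 91, 91, 91, 92, 92, 89, 86, 88] [72, 88, 96, 90, 84, 84, 86, 87, 88, 88, 88, 85, 87, 86]
242 [57, 70, 76, 76, 80, 86, 85, 86, 86, 85, 86, 86, 87, 86] [57, 70, 76, 76, 82, 85, 87, 85, 85, 85, 86, 86, 87, 86]
243 [90, 97, 87, 79, 82, 86, 86, 87, 87, 87, 87, 86, 87, 88] [90, 96, 87, 79, 82, 86, 86, 87, 87, 86, 87, 86, 87, 87]
clk 12.68 turn -1.243 d now [0.0164 0.0691 0.1196] d after turn [-0.0601  0.0378  0.1196] tcp bed [-0.1997 -0.0018  0.1748] F [ 0.2 -0.4 -0.4] gap 0.0538 tz [-0.002 -0.002 -1.   ] q7 -0.20
```

The index line's profile now runs in line with the pointer to within about 0.5 mm in the top view, and the side view agrees. I'll go to the open lever.

```bash
python3 jog.py '[[0.04,0,0,0,-0.124],[0.04,0,0,0,-0.124],[0.04,0,0,0,-0.125],[0.04,0,0,0,-0.125],[0.04,0,0,0,-0.125],[0.04,0,0,0,-0.125],[0.04,0,0,0,-0.125],[0.04,0,0,0,-0.125]]'
python3 jog.py '[[0.04,0,0,0,-0.125],[0.04,0,0,0,-0.125],[0.04,-0.03,0.019,0,0],[0.04,-0.03,0.019,0,0],[0.04,0,0,0.03,0],[0.04,0,0,0.03,0],[0.04,0,0,0,0]]'
python3 -c "
from h import *
go(-.0755-.0585*np.sin(1.25),-.003+.0585*np.cos(1.25),.055,1.25)"
```

```text
clock: 13.35
position: [0.3812, -0.0225, 0.1749]
tcp_rot: [0.485, 3.102, 0.002]
contact_force: [-1.0, 0.1, -0.1]
finger_gap: 0.04
finger_force: 0.0
clock: 13.93
position: [0.4418, 0.0116, 0.1113]
tcp_rot: [-0.103, -3.136, -0.002]
contact_force: [-0.9, -1.2, -0.2]
finger_gap: 0.0395
finger_force: 0.0
clk 13.93 turn 0.007 d now [ 0.0029 -0.0025  0.0563] d after turn [ 0.0028 -0.0025  0.0563] tcp bed [-0.1273  0.0168  0.1113] F [-0.9 -1.2 -0.2] gap 0.0395 tz [-0.004  0.001 -1.   ] q7 0.58
```

```bash
python3 jog.py '[[0.04,0.003,-0.0025,0.028,0],[0.04,0,0,0.028,0],[0.04,0,0,0,0],[0.0,0,0,0,0],[0.0,0,0,0,0],[0.0,0,0,0,0],[0.0,0,0,0,0],[0.0,0,0,0,0]]' 10
python3 -c "
from h import *
go(-.0755-.0585*np.sin(1.25),-.003+.0585*np.cos(1.25),.055,1.25)"
```

```text
clock: 14.6
position: [0.4397, 0.0085, 0.0598]
tcp_rot: [0.106, 3.138, 0.001]
contact_force: [-0.4, 0.7, 4.1]
finger_gap: 0.0128
finger_force: 10.0
clk 14.60 turn 0.005 d now [0.0012 0.0008 0.0047] d after turn [0.0012 0.0008 0.0047] tcp bed [-0.1301  0.0143  0.0598] F [-0.4  0.7  4.1] gap 0.0128 tz [ 0.002  0.    -1.   ] q7 0.40
```

```bash
python3 jog.py '[[0.0,-0.0005,0.0073,0,0.125],[0.0,-0.0005,0.0073,0,0.125],[0.0,-0.0005,0.0073,0,0.125],[0.0,-0.0005,0.0073,0,0.125],[0.0,-0.0005,0.0073,0,0.125],[0.0,0,0,0,0]]'
python3 -c "
from h import *
go(-.0755-.0585*np.sin(.625),-.003+.0585*np.cos(.625),.055,.625)"
python3 jog.py '[[0.0,-0.0005,0.0073,0,0.125],[0.0,-0.0005,0.0073,0,0.125],[0.0,-0.0005,0.0073,0,0.125],[0.0,-0.0005,0.0073,0,0.125],[0.0,-0.0005,0.0073,0,0.125],[0.0,0,0.001,0,0],[0.0,0,0,0,0]]'
python3 -c "
from h import *
go(-.0755,-.003+.0585,.055,0)"
```

```text
clock: 15.1
position: [0.4536, 0.0425, 0.0596]
tcp_rot: [1.075, 2.95, 0.001]
contact_force: [0.4, -0.6, 6.3]
finger_gap: 0.0123
finger_force: 10.1
clk 15.10 turn -0.001 d now [ 0.0014 -0.0009  0.0046] d after turn [ 0.0014 -0.0009  0.0046] tcp bed [-0.1082  0.0438  0.0596] F [ 0.4 -0.6  6.3] gap 0.0123 tz [ 0.002 -0.    -1.   ] q7 -0.10
clock: 15.68
position: [0.4826, 0.0602, 0.0593]
tcp_rot: [-1.92, -2.486, 0.004]
contact_force: [-4.1, -1.8, 11.0]
finger_gap: 0.0128
finger_force: 10.0
clk 15.68 turn 0.007 d now [0.0016 0.0003 0.0043] d after turn [0.0016 0.0003 0.0043] tcp bed [-0.0758  0.0539  0.0593] F [-4.1 -1.8 11. ] gap 0.0128 tz [-0.002 -0.002 -1.   ] q7 -0.49
```

```bash
python3 jog.py '[[0.0,0,0.003,0,0],[0.0,0,0,0,0]]'
python3 -c "
from h import *
go(-.0755,-.003+.0585,.055,0)"
python3 jog.py '[[0.0,0,-0.002,0,0],[0.04,0,0,0,0],[0.04,0,0,0,0],[0.04,0,0,0,0],[0.04,0,0,-0.035,0],[0.04,0,0,-0.035,0],[0.05,0,0,-0.035,0],[0.05,0,-0.03,0,0]]'
python3 jog.py '[[0.05,-0.03,-0.03,0,0],[0.05,-0.03,-0.03,0,0],[0.05,-0.03,-0.03,0,0],[0.05,-0.03,-0.03,0,0],[0.05,-0.03,0,0,0]]'
python3 - <<'E'
from h import *
import cv2
go(0,-.082,.066)
im0=cam("top")["img"]; cv2.imwrite("pics/top3.png",im0[:,:,::-1]); s0=cam("side")["img"];cv2.imwrite("pics/side3.png",s0[:,:,::-1])
f=lambda i,u,v,w,h,s:cv2.convertScaleAbs(cv2.resize(i[v:v+h,u:u+w,::-1],None,fx=s,fy=s,interpolation=cv2.INTER_CUBIC),alpha=1.4)
cv2.imwrite("pics/s3.png",np.hstack([f(im0,180,155,80,100,5),f(s0,195,180,80,100,5)]))
im=im0.astype(int).sum(2)//3
for r in range(174,183): print(r,im[r,206:220].tolist())
E
```

```text
clock: 15.85
position: [0.4828, 0.0602, 0.0589]
tcp_rot: [-1.917, -2.485, 0.011]
contact_force: [-11.7, -3.1, 12.8]
finger_gap: 0.0129
finger_force: 10.0
clk 15.85 turn 0.008 d now [0.0017 0.0002 0.0039] d after turn [0.0017 0.0002 0.0039] tcp bed [-0.0756  0.0538  0.0589] F [-11.7  -3.1  12.8] gap 0.0129 tz [-0.007 -0.004 -1.   ] q7 -0.49
clock: 16.52
position: [0.4633, 0.0567, 0.169]
tcp_rot: [1.917, 2.48, 0.017]
contact_force: [1.4, 0.4, 1.2]
finger_gap: 0.0481
finger_force: 0.0
clock: 16.93
position: [0.3728, -0.1208, 0.1635]
tcp_rot: [-1.92, -2.483, 0.007]
contact_force: [-0.5, 0.8, -0.1]
finger_gap: 0.0499
finger_force: 0.0
clk 16.93 turn 0.006 d now [0.0113 0.2273 0.0963] d after turn [0.0126 0.2272 0.0963] tcp bed [-0.2267 -0.0946  0.1635] F [-0.5  0.8 -0.1] gap 0.0499 tz [-0.005 -0.001 -1.   ] q7 0.05
174 [119, 120, 119, 119, 112, 94, 103, 113, 112, 89, 84, 88, 90, 90]
175 [106, 100, 113, 119, 119, 92, 100, 107, 103, 94, 93, 94, 95, 98]
176 [115, 100, 88, 99, 111, 91, 104, 115, 105, 98, 99, 100, 101, 101]
177 [88, 90, 92, 107, 116, 102, 100, 114, 115, 105, 100, 100, 100, 100]
178 [93, 94, 97, 102, 114, 116, 97, 108, 119, 107, 99, 99, 99, 100]
179 [98, 96, 97, 103, 114, 119, 86, 102, 119, 111, 103, 99, 99, 100]
180 [98, 98, 98, 100, 113, 118, 88, 102, 119, 103, 96, 99, 100, 101]
181 [98, 97, 98, 98, 112, 119, 102, 99, 95, 87, 94, 100, 99, 100]
182 [98, 98, 98, 98, 89, 98, 93, 94, 95, 95, 98, 99, 100, 100]
```

View pics/s3.png

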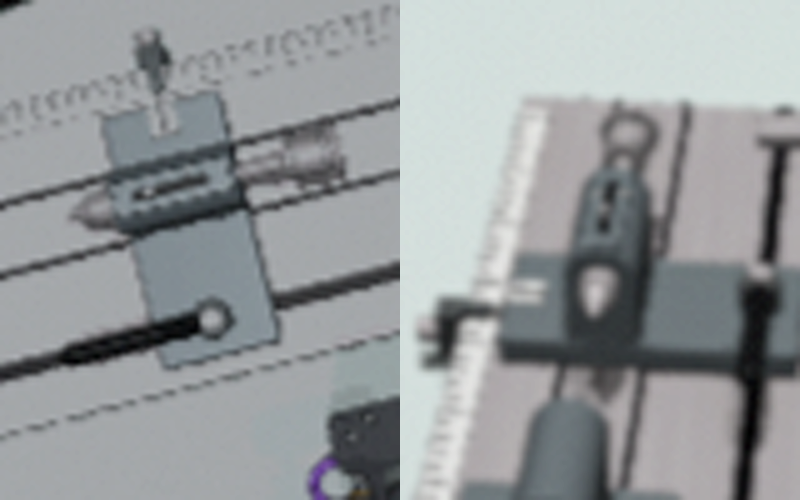

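The view shows the index line meeting the pointer (top (155,115), side (525,290)) and the lever back along +y. The pull knob is at about (310,155) in the top half. Now to the knob.

```bash
python3 jog.py '[[0.055,0.002,0.038,0,0.006],[0.055,0.002,0.038,0,0],[0.055,0.003,0.038,0,0],[0.055,0.003,0.038,0,0],[0.055,0.003,0.038,0,0],[0.055,0,0.037,0,0],[0.055,0,0,0,0],[0.055,0,0,0,0]]'
python3 -c "
from h import *
go(0,-.081,.066)"
```

```text
clock: 17.7
position: [0.5975, -0.0477, 0.1631]
tcp_rot: [-1.926, -2.481, -0.003]
contact_force: [-0.0, 0.1, -0.1]
finger_gap: 0.0551
finger_force: 0.0
clk 17.70 turn 0.003 d now [-0.0022 -0.0092  0.0971] d after turn [-0.0022 -0.0092  0.0971] tcp bed [ 0.0091 -0.079   0.1631] F [-0.   0.1 -0.1] gap 0.0551 tz [ 0.001  0.002 -1.   ] q7 -0.10
```

```bash
python3 jog.py '[[0.055,-0.002,-0.0095,0,0],[0.055,0,0,0.03,0],[0.055,0,0,0.03,0],[0.055,0,0,0.025,0],[0.055,0,0,0,0],[0.055,0,0,0,0]]'
python3 -c "
from h import *
go(0,-.081,.066)"
```

```text
clock: 18.2
position: [0.585, -0.0548, 0.0784]
tcp_rot: [-1.928, -2.477, 0.003]
contact_force: [0.4, 0.4, 0.9]
finger_gap: 0.0554
finger_force: 0.0
clk 18.20 turn -0.000 d now [0.0018 0.0048 0.0124] d after turn [0.0018 0.0048 0.0124] tcp bed [-0.0048 -0.0828  0.0784] F [0.4 0.4 0.9] gap 0.0554 tz [-0.003 -0.    -1.   ] q7 -0.18
```

```bash
python3 jog.py '[[0.055,0.0018,0.004,0.0125,0],[0.055,0,0,0,0],[0.055,0,0,0,0]]'
python3 -c "
from h import *
go(0,-.081,.066)"
python3 jog.py '[[0.01,0,0,0,0],[0.01,0,0,0,0],[0.01,0,0,0,0],[0.01,0,0,0,0],[0.01,0,0,0,0],[0.01,0,0,0,0],[0.01,0,0,0,0]]' 40
python3 -c "
from h import *
go(0,-.081,.066)"
```

```text
clock: 18.45
position: [0.5908, -0.0516, 0.0668]
tcp_rot: [1.929, 2.479, 0.001]
contact_force: [0.3, 0.3, 0.6]
finger_gap: 0.0548
finger_force: 0.0
clk 18.45 turn -0.000 d now [ 0.     -0.0016  0.0008] d after turn [ 0.     -0.0016  0.0008] tcp bed [ 0.0016 -0.081   0.0668] F [0.3 0.3 0.6] gap 0.0548 tz [ 0.001  0.    -1.   ] q7 -0.19
clock: 19.03
position: [0.5888, -0.0523, 0.0662]
tcp_rot: [-1.929, -2.478, 0.004]
contact_force: [-5.6, -0.6, 5.0]
finger_gap: 0.0229
finger_force: 40.0
clk 19.03 turn -0.001 d now [0.0003 0.0005 0.0001] d after turn [0.0003 0.0005 0.0001] tcp bed [-0.0005 -0.0813  0.0662] F [-5.6 -0.6  5. ] gap 0.0229 tz [-0.003 -0.001 -1.   ] q7 -0.19
```

```bash
python3 jog.py '[[0.01,-0.003,-0.002,0,0],[0.01,-0.004,0,0,0],[0.01,-0.004,0,0,0],[0.01,-0.004,0,0,0],[0.01,-0.004,0,0,0],[0.01,-0.002,0,0,0],[0.01,0,0,0,0],[0.01,0,0,0,0]]'
python3 -c "
from h import *
go(0,-.1033,.066)"
```

```text
clock: 19.7
position: [0.5931, -0.0693, 0.0662]
tcp_rot: [-1.925, -2.479, -0.004]
contact_force: [-2.7, 9.6, 2.4]
finger_gap: 0.023
finger_force: 40.0
clk 19.70 turn 0.002 d now [-0.0045  0.0005  0.0001] d after turn [-0.0045  0.0005  0.0001] tcp bed [-0.0005 -0.0988  0.0662] F [-2.7  9.6  2.4] gap 0.0230 tz [-0.001  0.004 -1.   ] q7 -0.16
```

```bash
python3 jog.py '[[0.01,-0.003,0,0,0],[0.01,-0.002,0,0,0],[0.01,0,0,0,0],[0.01,0,0,0,0],[0.01,0,0,0,0]]'
python3 - <<'E'
from h import *
import cv2
go(0,-.1033,.066)
s0=cam("side")["img"]; cv2.imwrite("pics/side4.png",s0[:,:,::-1])
s3=cv2.imread("pics/side3.png")[:,:,::-1]
f=lambda i:cv2.convertScaleAbs(cv2.resize(i[195:245,215:255,::-1],None,fx=10,fy=10,interpolation=cv2.INTER_CUBIC),alpha=1.5)
cv2.imwrite("pics/s4.png",np.hstack([f(s3),f(s0)]))
b=lambda y,z:proj("side",bw(0,y,z)).round(1).tolist()
for y in(.005,.015,.017,-.005,-.007): print(y,b(y,.113),b(y,.105))
E
```

```text
clock: 20.12
position: [0.5942, -0.0735, 0.0662]
tcp_rot: [-1.924, -2.479, -0.004]
contact_force: [-4.8, 11.5, 1.9]
finger_gap: 0.0233
finger_force: 40.0
clk 20.12 turn 0.003 d now [-0.0001  0.0005  0.0002] d after turn [-0.0001  0.0005  0.0002] tcp bed [-0.0005 -0.1032  0.0662] F [-4.8 11.5  1.9] gap 0.0233 tz [-0.001  0.004 -1.   ] q7 -0.15
0.005 [235.2, 219.6] [235.3, 222.2]
0.015 [234.7, 222.0] [234.7, 224.7]
0.017 [234.6, 222.5] [234.6, 225.2]
-0.005 [235.7, 217.1] [235.8, 219.8]
-0.007 [235.8, 216.6] [235.9, 219.3]
```

View pics/s4.png

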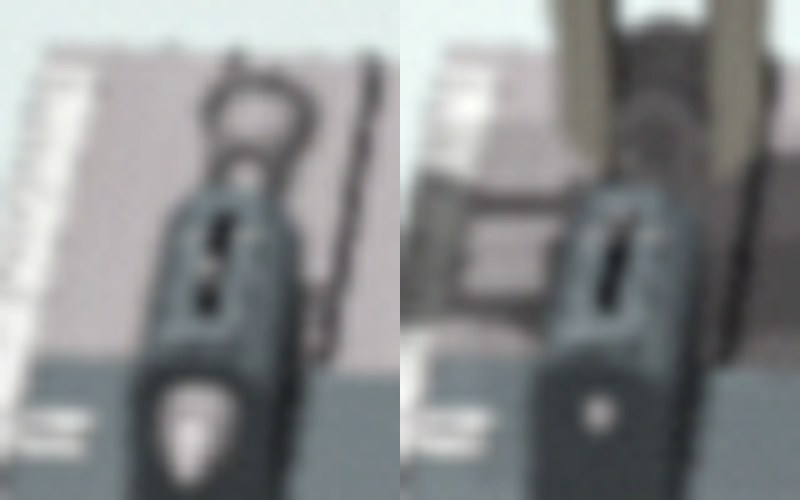

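The left half is before the pull and the right half after. The pin moved from about row 265 to about row 215 and now sits between the dashes at (590,225) and (655,237). The tip has retracted and the index plate hasn't moved. A quick numeric check follows.

```bash
python3 - <<'E'
import cv2
for n in (3,4):
    s=cv2.imread(f"pics/side{n}.png").astype(int).sum(2)//3
    print(n)
    for r in range(212,226): print(r,s[r,231:244].tolist())
E
python3 -c "
from h import *
go(0,-.1033,.066)"
```

```text
3
212 [121, 121, 121, 113, 90, 67, 72, 95, 108, 99, 76, 60, 66]
213 [121, 121, 117, 105, 84, 71, 78, 94, 106, 97, 74, 59, 70]
214 [121, 116, 104, 92, 84, 80, 82, 87, 91, 87, 69, 62, 79]
215 [116, 101, 87, 82, 83, 78, 75, 78, 82, 81, 68, 65, 83]
216 [105, 86, 75, 77, 76, 61, 52, 61, 77, 80, 69, 65, 77]
217 [95, 76, 76, 81, 72, 47, 36, 58, 79, 81, 72, 66, 68]
218 [88, 75, 83, 89, 72, 41, 36, 70, 89, 86, 75, 67, 61]
219 [82, 75, 85, 88, 67, 38, 40, 72, 84, 77, 68, 65, 58]
220 [78, 71, 82, 87, 76, 55, 51, 72, 81, 71, 64, 63, 56]
221 [74, 72, 81, 88, 88, 73, 63, 74, 81, 74, 67, 61, 54]
222 [71, 73, 80, 79, 76, 65, 67, 75, 78, 75, 70, 62, 52]
223 [71, 76, 79, 69, 55, 55, 69, 78, 74, 70, 68, 60, 49]
224 [71, 79, 77, 59, 38, 43, 69, 78, 70, 66, 66, 59, 47]
225 [69, 78, 77, 57, 34, 42, 70, 80, 71, 65, 64, 57, 45]
4
212 [101, 91, 87, 77, 58, 49, 56, 60, 59, 58, 55, 55, 58]
213 [86, 73, 72, 68, 60, 59, 65, 67, 68, 65, 58, 56, 57]
214 [67, 61, 63, 70, 75, 78, 79, 78, 78, 74, 63, 57, 59]
215 [58, 57, 63, 74, 81, 86, 84, 79, 80, 77, 65, 60, 59]
216 [63, 61, 65, 73, 78, 80, 76, 69, 76, 76, 67, 62, 60]
217 [71, 63, 73, 80, 76, 67, 60, 64, 78, 79, 71, 65, 59]
218 [66, 68, 82, 89, 76, 57, 51, 69, 88, 85, 73, 66, 58]
219 [56, 67, 84, 85, 66, 42, 43, 68, 82, 76, 67, 62, 56]
220 [54, 68, 80, 79, 54, 27, 38, 67, 77, 68, 62, 61, 55]
221 [57, 68, 75, 72, 47, 26, 45, 70, 78, 71, 64, 61, 53]
222 [61, 70, 75, 65, 41, 32, 54, 72, 76, 72, 67, 60, 52]
223 [64, 75, 76, 60, 33, 35, 64, 75, 72, 68, 66, 59, 49]
224 [67, 80, 79, 58, 29, 40, 70, 78, 71, 64, 63, 58, 47]
225 [68, 80, 81, 63, 38, 49, 75, 83, 73, 65, 62, 55, 46]
clk 20.17 turn 0.003 d now [-0.0001  0.0005  0.0002] d after turn [-0.0001  0.0005  0.0002] tcp bed [-0.0005 -0.1032  0.0662] F [-3.9 11.5  3. ] gap 0.0231 tz [-0.001  0.004 -1.   ] q7 -0.15
```

The pin shifted 5.4 px, which is about 22 mm. Its top lies 2.7 px above the dashes, as it should when level with them, and the force of about 12 N matches the spring at the line. I'll check that the hold is steady, then hand in.

```bash
python3 jog.py '[[0.01,0,0,0,0],[0.01,0,0,0,0],[0.01,0,0,0,0],[0.01,0,0,0,0],[0.01,0,0,0,0],[0.01,0,0,0,0],[0.01,0,0,0,0],[0.01,0,0,0,0]]' 
python3 -c "
from h import *
go(0,-.1033,.066)
s=cam('side')['img'].astype(int).sum(2)//3
print(s[213:219,235:238].tolist())
p=bot.get_state()['position']
if abs(inb(p)[1]+.1033)<.0007 and s[215,236]>80: print(sign_off())"
```

```text
clock: 20.83
position: [0.5942, -0.0735, 0.0661]
tcp_rot: [-1.924, -2.479, -0.004]
contact_force: [-2.9, 11.0, 3.1]
finger_gap: 0.023
finger_force: 40.0
clk 20.83 turn 0.003 d now [-0.0002  0.0005  0.0001] d after turn [-0.0002  0.0005  0.0001] tcp bed [-0.0005 -0.1031  0.0661] F [-2.9 11.   3.1] gap 0.0230 tz [-0.001  0.004 -1.   ] q7 -0.15
[[61, 60, 63], [74, 78, 80], [81, 87, 84], [78, 79, 74], [77, 68, 60], [75, 58, 51]]
the job is handed in; nothing more can be done
None
```

Job handed in at about 21 s, verdict not shown: the tailstock is locked with its index line within about 1 mm of the pointer as far as the images can tell, and the arm is still gripping the knob with the pin at the scribed line.

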